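# Turn the calibration bar blue face up under the side light

## Task

Switch the side light on by pulling the black knob on the lamp box all the way out to its stop, then roll the hexagonal bar over on the black mat, without picking it up off the mat, until its blue scale face lies flat on top. Once the bar lies still with the blue face up, switch the light off by pushing the knob fully back in, and leave the bar lying blue face up on the mat. Do not disturb the dish, the jar or the tip box.

Things in the scene. Friction and masses are not known exactly. Their poses are not given: they have to be found in the camera images.
- bar: Aluminium hexagonal bar, 120 mm long, 40 mm across flats, flats 23.1 mm wide, 0.3 to 0.6 kg, loose on the mat at any yaw. Origin mid-axis, 20 mm above the mat; x along it, z normal to the first top flat, y level. Pushed high on a side, in an arc up and over its far lower edge, it tips; past 30 degrees it falls to the next flat, 23 mm on. A level push tends to jam or slide it. The mat grips well.
- mark (a point): Centre of the bar's marked flat: a blue strip (104 x 16 mm) with white scale lines; both bar ends show a small blue patch next to it. z is the flat's outward normal, x along the bar. At the start it is two flats (120 degrees) round from the top towards the bar's own +y side, facing sideways and down; when it is on top, z points straight up.
- mat: Black rubber mat, fixed, 320 x 320 mm, 6 mm thick, with thin grey lines 10 mm inside its edges. Origin at the centre of its underside (table level); x and y along its sides. Beyond its far (+x) edge stands a white light bar 320 mm long, 30 mm wide, 24 mm high, its near face 163 mm from the mat's centre.
- lamp_box: White lamp supply box, fixed on the table, 110 mm (x) by 90 mm (y), 60 mm high. Origin at the centre of its underside. The black push-pull knob stands on the middle of its top.
- knob_top (a point): Centre of the top face of the black round knob, 34 mm in diameter; the head is 22 mm tall and stands above a 10 mm gap over the box top when pushed in (its top is then 92 mm above the table). It is pulled straight up. z points up.
- lamp_knob (a joint): Travel of the knob, straight up: 0 m pushed in (light off), 0.014 m pulled out (light on), with a hard stop at both ends. It slides with a steady drag of about 4 N and stays where it is left.
- dish: Bystander: clear lidded culture dish, 92 mm diameter, 17 mm high, loose on the table; origin at the centre of its underside.
- jar: Bystander: small jar with orange cap, 48 mm diameter, 70 mm high, loose on the table; origin at the centre of its underside.
- tip_box: Bystander: open green box, 80 x 120 mm, 45 mm high, loose on the table; origin at the centre of its underside.
Things that resemble listed ones, but are neither listed nor needed, are in the scene too. Of the things shaped like the bar, the aluminium one is meant.

How it is judged:
By the outcome, as a careful person would: the job done as asked, in the order asked, and still so for the second after the job is handed in, with the robot touching nothing.
It also fails if it takes over 58 s, if anything falls off the work surface, if the arm or the gripper's body presses on something with over 40 N, if the wrist force passes 120 N, or if a joint passes its speed limit or range.

## Robot

A 6-joint arm with a two-finger parallel gripper is mounted at the origin on the work surface. World frame = base frame: x ahead of the robot, y to its left, z up, the work surface at z = 0. Lengths are in m, angles in degrees, forces in N, time in s.
With the tool pointing down it reaches from about 0.25 to 0.725 m from the base axis. Payload 9.7 kg.
Tool frame: the origin (TCP) lies on the centre line of the jaws, within the pads' length; the fingertips stand 22 mm ahead of it and the grasp point (between the pads) lies 3 mm ahead of it; z points along the fingers, y is the direction in which the jaws open and shut (so a half turn about z gives the same grasp; the last joint's range is limited). The gripper opens to 85 mm and grips with 20 to 120 N. Pads are 22 mm wide; open, the fingers measure 114 mm over their backs; the gripper's body (76 mm by 85 mm) begins 54 mm behind the grasp point. The pads swing forward as they close: fully open they stand 13 mm farther back than shut.
Start: joints at [-67.151, 4.979, 10.078, 95.1, 0, 90], TCP at [0.214, -0.507, 0.253] pointing down, gripper open.
Joint ranges: [-179.16, 179.16], [-48.56, 103.87], [-65.8, 70.77], [-126.05, 130.52], [-82.76, 87.17], [-180, 180]. Speed limits (degrees/s): [127.2, 127.2, 147.25, 180, 180, 180].

## Interface

Orientations are given as [roll, pitch, yaw] about the fixed x, y, z axes, in that order (R = Rz(yaw) Ry(pitch) Rx(roll)).
In Python, from workcell import get_obs, camera, camera_params, job_done gives the robot as it stands.
- The arm moves only by the tool servo_tool, never from a script. Its argument "steps" is a list of rows, each an object of numbers: "x", "y", "z": the shift along the world's x, y, z in mm; "yaw": the turn about the world's z in degrees. A call has 1 to 12 rows; each row is the pose to reach, as a shift and turn from the pose measured when the call began; what a row does not reach only later rows make up. A row lasts 1/8 s, in which the tool goes at most 62.5 mm and 10.7 degrees, less where a joint would pass 70% of its speed; a pose out of reach is approached as far as the arm can. A call with a gripper value outside its range is refused whole. "grip" is the finger opening in mm, from 0 to 85.4, set as the call begins (left out, the last holds). The fingers move at their own pace and stop on an object; "grip_force" is the grip in N (left out, the last holds). Time passes only in rows, so rows that repeat a pose let the fingers close. It gives the time, the measured TCP pose, the force and the opening at its end, in the units of the state.
- get_obs(): the state, without advancing time (a new reading comes with each control period).
- camera(name): name is "side" or "top" or "wrist"; returns (picture, depth): 480x640x3 uint8, red, green, blue; 480x640 float32, m along the optical axis (not along the pixel's ray), 0 where there is no reading.
- camera_params(name): a dict with "intrinsics" (3x3 intrinsics, pixels), "rvec" (rotation vector, rad) and "tvec" (3), from world to camera coordinates, as OpenCV has them; the wrist camera has in their place "hand_eye" (4x4, takes a point from camera to tool coordinates, whose origin is the TCP and whose axes are the flange's). Camera axes: x right, y down, z forward; pixel columns grow to the right and rows downward; lengths in m; the calibration is good to about 2 mm. A picture is of the moment at which its call begins: read the wrist's pose just before it. camera_params takes no time and is no camera call.
- job_done(): hands the job in, once; it reports no verdict.
The state is a dict: "time": time; "q": joint angles; "qd": joint speeds; "joint_efforts": joint torques, N m; "ee_pos": TCP position; "tcp_rot": TCP orientation; "wrist_force": force on the tool from outside, world axes, zero at the start; "torque": the same for the moment, N m; "opening": finger opening in m.
Only numpy, scipy, OpenCV 4.12 (cv2) and the standard library are available. Lean on these libraries where they do the work, as an engineer would, in place of code of your own. Each camera call takes 0.05 s, during which the arm holds its last target.

## Working session

There is one attempt and no reset: what is moved stays moved. The work goes in short steps, Python scripts to look and compute and a tool call to move; the robot and the scene stay as the last step left them, time stands still between calls to the robot, and variables do not carry over. Pictures are saved under pics/ and viewed, and the job is handed in when it is done.

Besides the shell and the picture viewer there is one more tool, called after ">>>" as name(argument=value, ...) on one line, values as JSON. servo_tool: Moves the arm, as the interface text tells. Its arguments: {"type":"object","properties":{"steps":{"type":"array"},"grip":{"type":"number"},"grip_force":{"type":"number"}},"required":["steps"]}

```bash
mkdir -p pics; ls; cat > h.py <<'E'
from workcell import get_obs, camera, camera_params, job_done
import numpy as np, cv2
def save(name,n):
    o=get_obs(); p,d=camera(name); cv2.imwrite(f'pics/{n}.png',p[:,:,::-1]); np.savez(f'pics/{n}.npz',p=p,d=d,ee=o['ee_pos'],rot=o['tcp_rot']); return p,d,o
def world(name,u,v,d):
    c=camera_params(name);K=np.array(c['intrinsics']);R=cv2.Rodrigues(np.array(c['rvec'],float))[0];t=np.array(c['tvec'],float).ravel()
    pc=np.stack([(u-K[0,2])/K[0,0]*d,(v-K[1,2])/K[1,1]*d,d],-1)
    return (pc-t)@R
E
python3 - <<'E'
from h import *
for n in ['top','side']:
    p,d,o=save(n,n+'0')
print(o)
for n in ['top','side','wrist']:print(camera_params(n))
E
```

```text
pics
{'time': 0.05, 'q': array([-6.71499777e+01,  5.00995917e+00,  1.00346569e+01,  9.50985698e+01,
       -1.00315728e-03,  9.00019604e+01]), 'qd': array([ 0.0043988 , -0.03779957,  0.12464029,  0.11186132, -0.03132804,
        0.02240574]), 'joint_efforts': array([-8.98639064e-04, -5.22084403e+01,  4.66115284e+01,  1.68396276e-02,
        5.90822708e-06,  4.09227937e-06]), 'ee_pos': array([ 0.21349664, -0.50666164,  0.25259581]), 'tcp_rot': array([-1.79926128e+02,  1.00568402e-03,  2.28480632e+01]), 'wrist_force': array([-1.0562476 ,  0.93895563,  0.18236697]), 'torque': array([-0.02412576, -0.00679326,  0.01584028]), 'opening': 0.08501208340140017}
{'intrinsics': array([[474.24844305,   0.        , 317.36822549],
       [  0.        , 474.24844305, 227.16464013],
       [  0.        ,   0.        ,   1.        ]]), 'rvec': array([ 2.07194695, -2.14483666,  0.22496866]), 'tvec': array([-0.04000095,  0.54720726,  1.07973745])}
{'intrinsics': array([[529.25667199,   0.        , 327.27203997],
       [  0.        , 529.25667199, 239.69719626],
       [  0.        ,   0.        ,   1.        ]]), 'rvec': array([ 2.24453073, -0.0348961 ,  0.01005667]), 'tvec': array([-0.52561583,  0.0443929 ,  1.18394154])}
{'intrinsics': array([[380.85159043,   0.        , 318.48099862],
       [  0.        , 380.85159043, 241.27148741],
       [  0.        ,   0.        ,   1.        ]]), 'hand_eye': array([[ 5.83013145e-04, -9.47930689e-01, -3.18476166e-01,
         8.13693638e-02],
       [ 9.99999792e-01,  6.40956502e-04, -7.71464803e-05,
        -8.53352115e-04],
       [ 2.77258886e-04, -3.18476055e-01,  9.47930865e-01,
        -1.20117183e-01],
       [ 0.00000000e+00,  0.00000000e+00,  0.00000000e+00,
         1.00000000e+00]])}
```

View pics/top0.png

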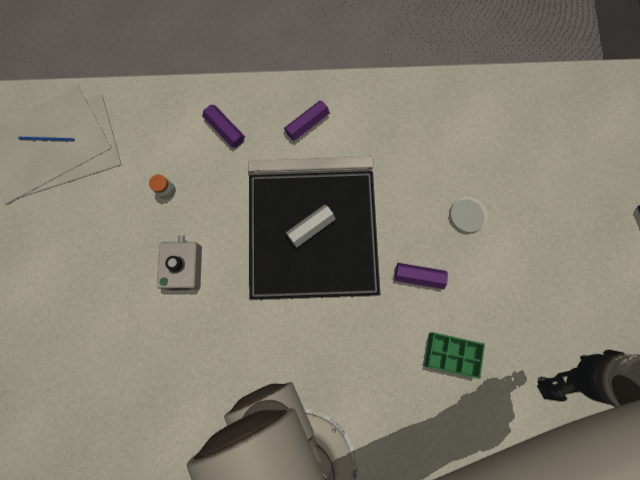

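View pics/side0.png

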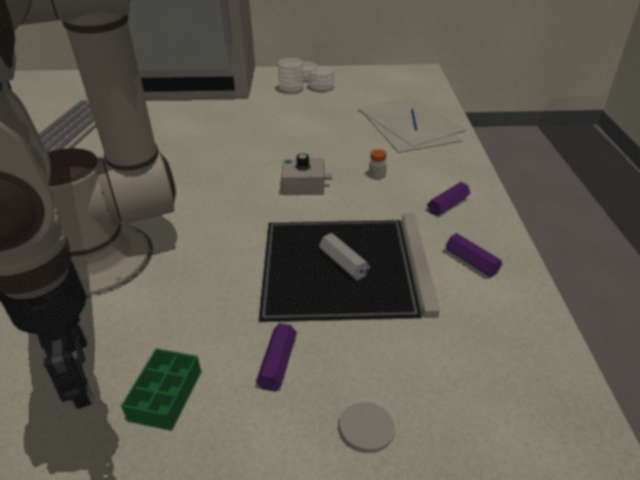

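The top view has the lamp knob at about (175,263) and the bar at (287-335, 206-246) on the mat. The side view shows a dark blue patch on the bar's near end at about (364,272). Next I'll measure both.

```bash
python3 - <<'E'
from h import *
f=np.load('pics/top0.npz');p,d=f['p'],f['d']
v,u=np.mgrid[0:480,0:640]
W=world('top',u.astype(float),v.astype(float),d)
np.save('pics/Wtop.npy',W)
m=(d>0)
def reg(u0,u1,v0,v1,z0,z1):
    s=np.zeros_like(m);s[v0:v1,u0:u1]=1
    return s&m&(W[...,2]>z0)&(W[...,2]<z1)
k=reg(155,205,235,295,.08,.12);P=W[k];print('knob',len(P),P.mean(0),P.min(0),P.max(0),np.median(P[:,2]))
k=reg(155,205,235,295,.05,.07);P=W[k];r=cv2.minAreaRect((P[:,:2]*1000).astype(np.float32));print('box',r,np.median(P[:,2]))
k=reg(275,345,195,260,.025,.1);P=W[k];r=cv2.minAreaRect((P[:,:2]*1000).astype(np.float32));print('bar',len(P),r,P[:,2].max(),cv2.boxPoints(r))
k=reg(275,345,195,260,.042,.1);P=W[k];r=cv2.minAreaRect((P[:,:2]*1000).astype(np.float32));print('bartop',len(P),r,np.median(P[:,2]))
k=reg(255,375,178,295,-.02,.015);P=W[k];r=cv2.minAreaRect((P[:,:2]*1000).astype(np.float32));print('mat',r,np.median(P[:,2]))
k=reg(245,375,150,180,.015,.1);P=W[k];print('light',P.min(0),P.max(0))
for n,(a,b,c,e,z0) in dict(jar=(145,180,170,205,.02),dish=(445,490,195,235,.01),pur=(390,450,260,290,.015),tip=(420,490,330,380,.02)).items():
    P=W[reg(a,b,c,e,z0,.2)];print(n,P.min(0),P.max(0))
f=np.load('pics/side0.npz')
c=f['p'][220:290,310:380];cv2.imwrite('pics/barcrop.png',cv2.resize(c,(560,560),interpolation=cv2.INTER_CUBIC)[:,:,::-1])
c=p[195:257,275:347];cv2.imwrite('pics/bartop.png',cv2.resize(c,(576,496),interpolation=cv2.INTER_CUBIC)[:,:,::-1])
E
```

```text
knob 183 [0.46598763 0.27517312 0.09151881] [0.45010967 0.25983911 0.08034586] [0.48239764 0.29367475 0.09731071] 0.0918686813740367
box ((466.87408447265625, 276.3103942871094), (91.10157775878906, 111.21468353271484), 88.9183120727539) 0.05980242801637842
bar 896 ((556.7191772460938, -42.24158477783203), (46.418907165527344, 121.03643035888672), 34.763694763183594) 0.05301458928357811 [[ 503.1453     -5.759097]
 [ 572.1594   -105.19182 ]
 [ 610.2931    -78.724075]
 [ 541.27893    20.708649]]
bartop 532 ((556.2081909179688, -42.34243392944336), (29.889198303222656, 119.89541625976562), 34.39977264404297) 0.04587669201448992
mat ((538.7110595703125, -53.66520690917969), (308.30670166015625, 301.1900329589844), 88.78960418701172) 0.0060351548433217415
light [ 0.70073005 -0.20603371  0.01500487] [0.73562671 0.11285793 0.03202033]
jar [0.64224389 0.30099016 0.02013853] [0.68757029 0.34642772 0.07542905]
dish [ 0.52887166 -0.48480288  0.01038694] [ 0.62010369 -0.39253702  0.02357946]
pur [ 0.39046786 -0.36730954  0.01535339] [ 0.45794788 -0.2424631   0.04556641]
tip [ 0.1856241  -0.43451832  0.020063  ] [ 0.28850402 -0.29906409  0.05011856]
```

View pics/barcrop.png

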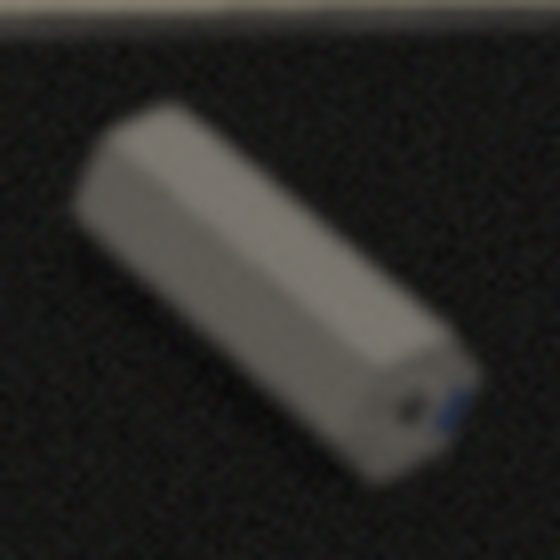

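The blue end patch is on the bar's far (+x) side, facing sideways and down, so the bar needs two rolls towards -n, with n≈(0.82,0.57). The knob is at (466,276) mm. I'll go above it now.

>>> servo_tool(steps=[{"x": 60,"y": 190,"z": 0,"yaw": 6},{"x": 125,"y": 390,"z": -20,"yaw": 12},{"x": 190,"y": 590,"z": -50,"yaw": 12},{"x": 253,"y": 783,"z": -80,"yaw": 12},{"x": 253,"y": 783,"z": -100,"yaw": 12},{"x": 253,"y": 783,"z": -100,"yaw": 12},{"x": 253,"y": 783,"z": -100,"yaw": 12},{"x": 253,"y": 783,"z": -100,"yaw": 12},{"x": 253,"y": 783,"z": -100,"yaw": 12},{"x": 253,"y": 783,"z": -100,"yaw": 12},{"x": 253,"y": 783,"z": -100,"yaw": 12},{"x": 253,"y": 783,"z": -100,"yaw": 12}], grip=70)

```text
time: 1.6
ee_pos: [0.4422, 0.2034, 0.1638]
tcp_rot: [-179.9, -0.0, 34.9]
wrist_force: [1.0, -1.0, 0.4]
opening: 0.0695
```

>>> servo_tool(steps=[{"x": 24.5,"y": 72.5,"z": -14},{"x": 24.5,"y": 72.5,"z": -14},{"x": 24.5,"y": 72.5,"z": -14},{"x": 24.5,"y": 72.5,"z": -14}])

```text
schema error: expected keys x, y, z, yaw
```

```bash
python3 - <<'E'
from h import *
p,d,o=save('wrist','w1'); print(o['ee_pos'],o['tcp_rot'])
from scipy.spatial.transform import Rotation as Ro
H=np.array(camera_params('wrist')['hand_eye']);K=np.array(camera_params('wrist')['intrinsics'])
v,u=np.mgrid[0:480,0:640]
pc=np.stack([(u-K[0,2])/K[0,0]*d,(v-K[1,2])/K[1,1]*d,d],-1)
W=(pc@H[:3,:3].T+H[:3,3])@Ro.from_euler('xyz',o['tcp_rot'],degrees=True).as_matrix().T+o['ee_pos']
m=(d>0)&(W[...,2]>.085)&(W[...,2]<.1)&(np.hypot(W[...,0]-.467,W[...,1]-.276)<.03)
P=W[m];print(len(P),P.mean(0),P.min(0),P.max(0),np.median(P[:,2]))
E
```

```text
[0.44224583 0.20336359 0.16376887] [-1.79944412e+02 -6.17715198e-03  3.48803831e+01]
3677 [0.46850869 0.27751192 0.09160641] [0.45059471 0.26112334 0.08508424] [0.48449258 0.29443714 0.09422861] 0.09170438490537512
```

View pics/w1.png

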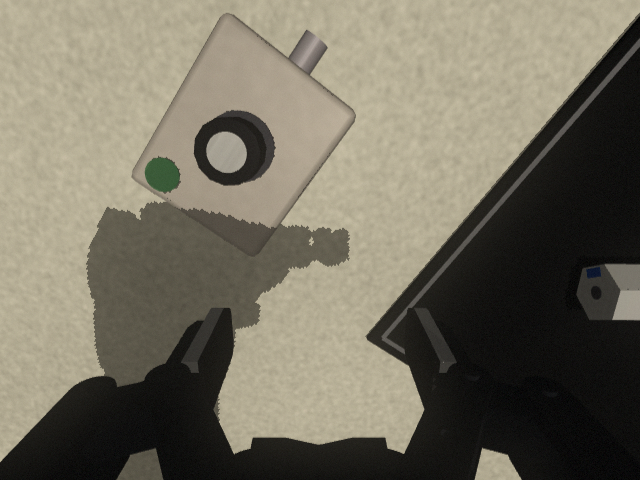

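The wrist view puts the knob at about (467.5,277.5) mm. At the bar's end the blue patch at (594,272) again lies on the +n, lower side. Now I'll go down onto the knob.

>>> servo_tool(steps=[{"x": 25,"y": 74,"z": -5,"yaw": 0},{"x": 25,"y": 74,"z": -10,"yaw": 0},{"x": 25,"y": 74,"z": -15,"yaw": 0},{"x": 25,"y": 74,"z": -30,"yaw": 0},{"x": 25,"y": 74,"z": -50,"yaw": 0},{"x": 25,"y": 74,"z": -65,"yaw": 0},{"x": 25,"y": 74,"z": -75,"yaw": 0},{"x": 25,"y": 74,"z": -75,"yaw": 0},{"x": 25,"y": 74,"z": -75,"yaw": 0}])

```text
time: 2.78
ee_pos: [0.4686, 0.2825, 0.087]
tcp_rot: [-179.8, -0.0, 35.0]
wrist_force: [0.3, 0.4, 0.5]
opening: 0.0701
```

>>> servo_tool(steps=[{"x": 0,"y": 0,"z": 0,"yaw": 0},{"x": 0,"y": 0,"z": 0,"yaw": 0},{"x": 0,"y": 0,"z": 0,"yaw": 0},{"x": 0,"y": 0,"z": 0,"yaw": 0},{"x": 0,"y": 0,"z": 0,"yaw": 0},{"x": 0,"y": 0,"z": 0,"yaw": 0}], grip=20, grip_force=35)

```text
time: 3.52
ee_pos: [0.4712, 0.2798, 0.0888]
tcp_rot: [179.7, -0.2, 34.8]
wrist_force: [8.9, -20.1, 9.0]
opening: 0.033
```

>>> servo_tool(steps=[{"x": 1,"y": -1.5,"z": 0,"yaw": 0},{"x": 1,"y": -1.5,"z": 2,"yaw": 0},{"x": 1,"y": -1.5,"z": 4,"yaw": 0},{"x": 1,"y": -1.5,"z": 6,"yaw": 0},{"x": 1,"y": -1.5,"z": 8,"yaw": 0},{"x": 1,"y": -1.5,"z": 8,"yaw": 0}])

```text
time: 4.28
ee_pos: [0.4714, 0.2793, 0.0965]
tcp_rot: [179.9, -0.1, 34.9]
wrist_force: [-3.2, 5.3, -2.0]
opening: 0.0328
```

>>> servo_tool(steps=[{"x": 0,"y": 0,"z": 2,"yaw": 0},{"x": 0,"y": 0,"z": 4,"yaw": 0},{"x": 0,"y": 0,"z": 6,"yaw": 0},{"x": 0,"y": 0,"z": 8,"yaw": 0},{"x": 0,"y": 0,"z": 9,"yaw": 0},{"x": 0,"y": 0,"z": 9,"yaw": 0}])

```text
time: 5.03
ee_pos: [0.4712, 0.2793, 0.1032]
tcp_rot: [179.9, -0.0, 34.9]
wrist_force: [7.2, 5.7, -22.2]
opening: 0.033
```

```bash
python3 - <<'E'
from h import *
p,d,o=save('side','s1'); print(o['ee_pos'],o['wrist_force'])
E
```

```text
[0.47124387 0.27931924 0.10315746] [  7.23586279   5.70189617 -22.2194431 ]
```

View pics/s1.png

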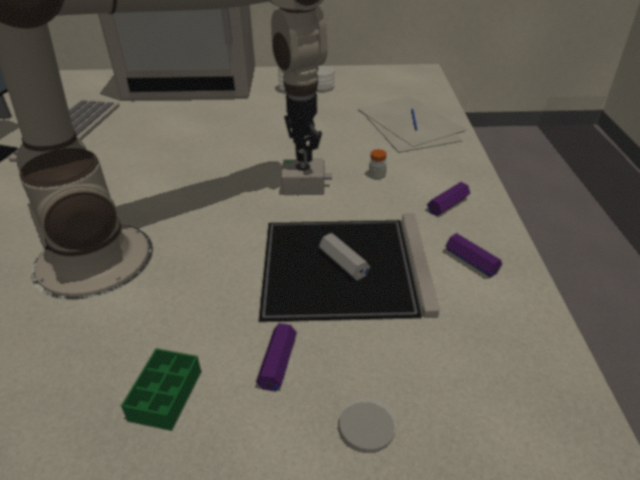

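>>> servo_tool(steps=[{"x": 0,"y": 0,"z": 0,"yaw": 0},{"x": 0,"y": 0,"z": 0,"yaw": 0},{"x": 0,"y": 0,"z": 0,"yaw": 0},{"x": 0,"y": 0,"z": 25,"yaw": 0},{"x": 0,"y": 0,"z": 50,"yaw": 0},{"x": 0,"y": 0,"z": 60,"yaw": 0},{"x": 0,"y": 0,"z": 60,"yaw": 0}], grip=70)

```text
time: 5.95
ee_pos: [0.4715, 0.2795, 0.1636]
tcp_rot: [179.9, -0.1, 34.9]
wrist_force: [-0.9, 0.9, -0.2]
opening: 0.0702
```

```bash
cat >> h.py <<'E'
from scipy.spatial.transform import Rotation as Ro
def wristW(p,d,o):
    c=camera_params('wrist');H=np.array(c['hand_eye']);K=np.array(c['intrinsics'])
    v,u=np.mgrid[0:480,0:640]
    pc=np.stack([(u-K[0,2])/K[0,0]*d,(v-K[1,2])/K[1,1]*d,d],-1)
    return (pc@H[:3,:3].T+H[:3,3])@Ro.from_euler('xyz',o['tcp_rot'],degrees=True).as_matrix().T+o['ee_pos']
E
python3 - <<'E'
from h import *
p,d,o=save('wrist','w2');W=wristW(p,d,o)
m=(d>0)&(W[...,2]>.085)&(W[...,2]<.125)&(np.hypot(W[...,0]-.467,W[...,1]-.277)<.025)
P=W[m];print(o['ee_pos'],len(P),P.mean(0),np.percentile(P[:,2],[10,50,90]))
p,d,o=save('top','t2')
f=np.load('pics/top0.npz')['p']
print(f[160:172,250:370].mean((0,1)),p[160:172,250:370].mean((0,1)))
E
```

```text
[0.47151103 0.27947785 0.16361765] 3613 [0.47035158 0.27973567 0.10381371] [0.09637671 0.10550076 0.10654964]
[139.52777778 132.09166667 119.37916667] [145.2        137.46180556 124.24444444]
```

View pics/t2.png

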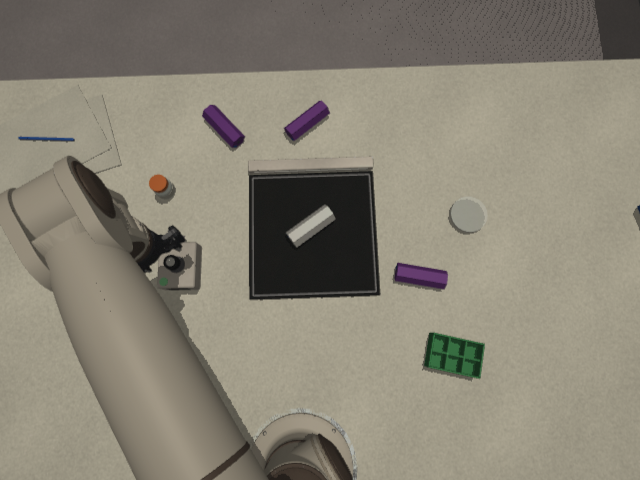

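View pics/w2.png

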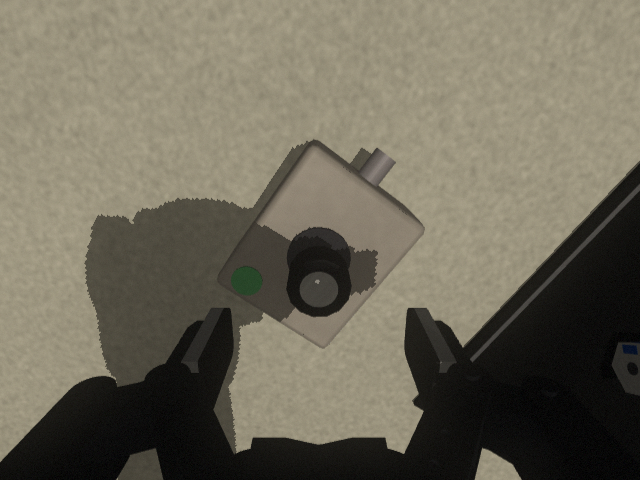

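```bash
python3 - <<'E'
from h import *
a=np.load('pics/top0.npz')['p'].astype(float);b=np.load('pics/t2.npz')['p'].astype(float)
for n,(u0,u1,v0,v1) in dict(light=(252,370,160,170),matfar=(255,370,178,195),matnear=(255,370,270,290),tableR=(500,600,100,180),bar=(300,322,215,235),tableL=(50,140,220,300)).items(): print(n,a[v0:v1,u0:u1].mean(),b[v0:v1,u0:u1].mean())
d=np.abs(b-a).mean(2); cv2.imwrite('pics/diff.png',np.clip(d*6,0,255).astype(np.uint8))
E
```

```text
light 139.3322033898305 144.99209039548023
matfar 26.616027280477407 27.787212276214834
matnear 25.35608695652174 26.446376811594202
tableR 145.40866666666668 151.31241666666668
bar 125.2939393939394 130.3409090909091
tableL 146.27277777777778 118.60069444444444
```

View pics/diff.png

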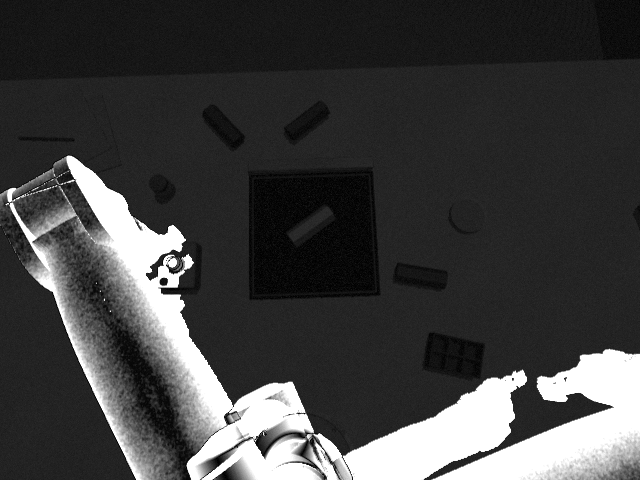

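```bash
python3 - <<'E'
from h import *
for n,(u,v) in dict(w1=(227,152),w2=(319,289)).items():
    f=np.load(f'pics/{n}.npz');W=wristW(f['p'],f['d'],dict(ee_pos=f['ee'],tcp_rot=f['rot']))
    print(n,np.median(W[v-12:v+13,u-12:u+13].reshape(-1,3),0))
    B=W[...,2][(abs(W[...,2]-.06)<.006)&(f['d']>0)];print(np.median(B),B.std(),len(B))
    T=W[...,2][(abs(W[...,2])<.006)&(f['d']>0)];print(np.median(T))
E
```

```text
w1 [0.46797823 0.27745207 0.09220409]
0.05950919866510954 0.0010489022584018533 25820
-0.00017948654900837302
w2 [0.46813883 0.27779326 0.10619156]
0.0595107200662737 0.0011380454848244985 18997
-0.00034441547962052455
```

The knob's top rose from 92.2 to 106.2 mm, a travel of 14.0 mm, and it met the stop at 22 N. The cameras show no change in the light itself. Now to the bar.

>>> servo_tool(steps=[{"x": 20,"y": -55,"z": 0,"yaw": 0},{"x": 40,"y": -110,"z": 0,"yaw": 0},{"x": 60,"y": -165,"z": 0,"yaw": 0},{"x": 80,"y": -220,"z": 0,"yaw": 0},{"x": 100,"y": -275,"z": 0,"yaw": 0},{"x": 109,"y": -304,"z": 0,"yaw": 0},{"x": 109,"y": -304,"z": 0,"yaw": 0},{"x": 109,"y": -304,"z": 0,"yaw": 0},{"x": 109,"y": -304,"z": 0,"yaw": 0},{"x": 109,"y": -304,"z": 0,"yaw": 0}], grip=60)

```text
time: 7.3
ee_pos: [0.5799, -0.0239, 0.1623]
tcp_rot: [179.9, 0.0, 35.0]
wrist_force: [-0.4, 0.4, 0.3]
opening: 0.06
```

```bash
cat > barw.py <<'E'
import sys
from h import *
p,d,o=save('wrist',sys.argv[1]);W=wristW(p,d,o)
c=np.array([float(sys.argv[2]),float(sys.argv[3])])/1000
v,u=np.mgrid[0:480,0:640]
m=(d>0)&(W[...,2]>.041)&(W[...,2]<.055)&(np.hypot(W[...,0]-c[0],W[...,1]-c[1])<.075)&((v<300)|((u>230)&(u<405)&(v<430)))
P=W[m];r=cv2.minAreaRect((P[:,:2]*1000).astype(np.float32))
Q=P[np.abs(P[:,2]-np.median(P[:,2]))<.0015]
r2=cv2.minAreaRect((Q[:,:2]*1000).astype(np.float32))
print(o['ee_pos'],o['tcp_rot'][2]);print(r);print('topflat',r2,'mean',Q.mean(0),'z',np.median(P[:,2]))
E
python3 barw.py w3 556 -42
```

```text
[ 0.57987745 -0.02388478  0.16233626] 34.969832941262865
((557.8535766601562, -41.18151092529297), (29.423851013183594, 120.14978790283203), 34.31243133544922)
topflat ((558.0896606445312, -41.061988830566406), (26.313541412353516, 120.11151123046875), 35.08433151245117) mean [ 0.55786761 -0.0409216   0.04555471] z 0.04548234330380835
```

View pics/w3.png

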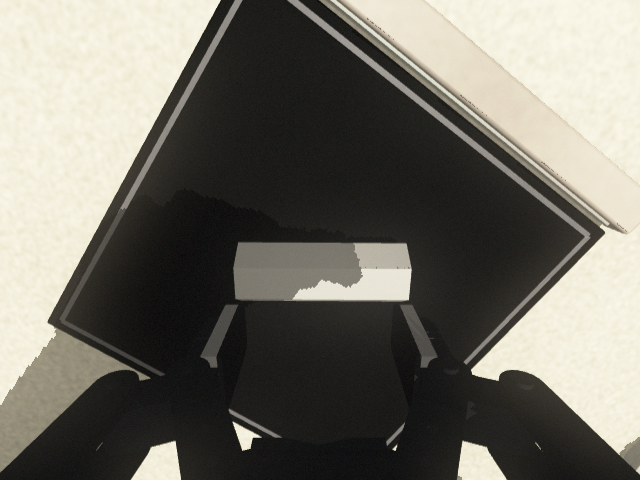

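```bash
python3 - <<'E'
from h import *
f=np.load('pics/w3.npz');d=f['d']
c=camera_params('wrist');H=np.array(c['hand_eye']);K=np.array(c['intrinsics'])
v,u=np.mgrid[0:480,0:640]
T=np.stack([(u-K[0,2])/K[0,0]*d,(v-K[1,2])/K[1,1]*d,d],-1)@H[:3,:3].T+H[:3,3]
m=(d>0)&(T[...,2]>-.03)&(T[...,2]<.06)&(abs(T[...,1])<.06)&(abs(T[...,0])<.03)
for s in (1,-1):
    Q=T[m&(T[...,1]*s>0)]*1000
    print(s,len(Q),Q[:,2].max(),np.percentile(Q[:,2],[95,99]))
    for z in range(-20,30,4):
        q=Q[(Q[:,2]>=z)&(Q[:,2]<z+4)]
        if len(q):print(z,len(q),q.min(0).round(1),q.max(0).round(1))
E
```

```text
1 4334 17.674418047840007 [10.89722658 15.45091481]
-20 460 [-11.6  28.6 -20. ] [ 11.6  35.7 -16. ]
-16 423 [-11.3  28.7 -16. ] [ 11.5  42.7 -12. ]
-12 402 [-11.4  28.6 -12. ] [11.4 42.5 -8. ]
-8 353 [-11.9  28.8  -8. ] [11.4 42.7 -4. ]
-4 348 [-11.4  28.7  -4. ] [11.8 42.9 -0. ]
0 310 [-11.3  28.8   0. ] [11.5 42.7  3.9]
4 292 [-11.7  28.8   4. ] [11.3 42.6  8. ]
8 237 [-11.8  28.7   8. ] [11.2 41.3 12. ]
12 135 [-11.5  28.7  12. ] [11.  35.7 16. ]
16 28 [-10.7  28.9  16.1] [ 7.7 29.3 17.7]
-1 4338 18.466965268272183 [10.96124475 15.3601281 ]
-20 475 [-11.3 -37.5 -20. ] [ 11.6 -30.4 -16. ]
-16 403 [-12.  -44.4 -16. ] [ 11.5 -30.4 -12. ]
-12 412 [-11.5 -44.8 -12. ] [ 11.6 -30.5  -8. ]
-8 353 [-11.1 -44.7  -8. ] [ 11.4 -30.6  -4. ]
-4 351 [-11.5 -44.8  -4. ] [ 11.6 -30.5  -0. ]
0 321 [-11.4 -44.6   0. ] [ 11.3 -30.5   4. ]
4 289 [-11.2 -44.4   4. ] [ 11.5 -30.6   8. ]
8 239 [-11.8 -43.3   8. ] [ 11.2 -30.6  12. ]
12 133 [-11.7 -37.4  12. ] [ 10.8 -30.6  16. ]
16 22 [ -9.2 -31.2  16.1] [  7.5 -30.8  18.5]
```

>>> servo_tool(steps=[{"x": 8,"y": 6,"z": -20,"yaw": 0},{"x": 8,"y": 6,"z": -50,"yaw": 0},{"x": 8,"y": 6,"z": -80,"yaw": 0},{"x": 8,"y": 6,"z": -100,"yaw": 0},{"x": 8,"y": 6,"z": -104,"yaw": 0},{"x": 8,"y": 6,"z": -104,"yaw": 0},{"x": 8,"y": 6,"z": -104,"yaw": 0},{"x": 8,"y": 6,"z": -104,"yaw": 0}])

```text
time: 8.35
ee_pos: [0.5884, -0.018, 0.0592]
tcp_rot: [179.9, -0.0, 35.0]
wrist_force: [0.0, 0.5, 0.6]
opening: 0.0605
```

```bash
cat > plan.py <<'E'
import sys,numpy as np
from workcell import get_obs
# bar centre (mm), yaw, tip offset
cx,cy,yaw,tip,bias=map(float,sys.argv[1:6])
o=get_obs();e=np.array(o['ee_pos'])*1000
n=np.array([np.cos(np.radians(yaw)),np.sin(np.radians(yaw))]);a=np.array([n[1],-n[0]])
rel=e[:2]-[cx,cy];print('ee',e,o['tcp_rot'],'F',o['wrist_force'],'s',-rel@n,'axial',rel@a)
for th in list(range(0,43,4)):
    an=np.radians(126.9-th);s=11.55+43.5*np.cos(an)-11.3+bias;z=6+43.5*np.sin(an)+tip
    xy=np.array([cx,cy])-n*s-a*0
    print(th,(xy-e[:2]).round(1),round(z-e[2],1))
E
python3 plan.py 557.9 -41 35 17.5 1.5
```

```text
ee [588.38730361 -18.02968709  59.21637298] [ 1.79869200e+02 -4.95946501e-02  3.49607607e+01] F [0.02886045 0.48380301 0.58585011] s -38.148967295559046 axial -1.3293798182112708
0 [-10.5  -9. ] -0.9
4 [-12.6 -10.4] 0.8
8 [-14.7 -11.9] 2.4
12 [-16.9 -13.5] 3.7
16 [-19.2 -15.1] 4.9
20 [-21.6 -16.7] 5.9
24 [-24.  -18.4] 6.7
28 [-26.4 -20.1] 7.3
32 [-28.9 -21.8] 7.6
36 [-31.4 -23.6] 7.8
40 [-33.8 -25.3] 7.7
```

>>> servo_tool(steps=[{"x": -5,"y": -5,"z": -1,"yaw": 0},{"x": -8.5,"y": -7.5,"z": -1,"yaw": 0},{"x": -10.5,"y": -9,"z": -1,"yaw": 0},{"x": -12.5,"y": -10.5,"z": 1,"yaw": 0},{"x": -14.5,"y": -12,"z": 2.5,"yaw": 0},{"x": -17,"y": -13.5,"z": 3.5,"yaw": 0},{"x": -19,"y": -15,"z": 5,"yaw": 0},{"x": -19,"y": -15,"z": 5,"yaw": 0}])

```text
time: 9.35
ee_pos: [0.5694, -0.0332, 0.0644]
tcp_rot: [179.9, -0.1, 35.0]
wrist_force: [1.2, -0.2, 1.9]
opening: 0.0602
```

```bash
python3 plan.py 557.9 -41 35 17.5 1.5; python3 -c "
from h import *
save('wrist','w4')"
```

```text
ee [569.3920556  -33.15446446  64.41832016] [ 1.79855127e+02 -6.20271984e-02  3.49512138e+01] F [ 1.18080353 -0.22170675  1.9327102 ] s -13.913755148046253 axial 0.16488582217972628
0 [8.5 6.1] -6.1
4 [6.4 4.7] -4.4
8 [4.3 3.2] -2.8
12 [2.1 1.7] -1.5
16 [-0.2  0.1] -0.3
20 [-2.6 -1.6] 0.7
24 [-5.  -3.3] 1.5
28 [-7.4 -5. ] 2.1
32 [-9.9 -6.7] 2.4
36 [-12.4  -8.5] 2.6
40 [-14.9 -10.2] 2.5
```

View pics/w4.png

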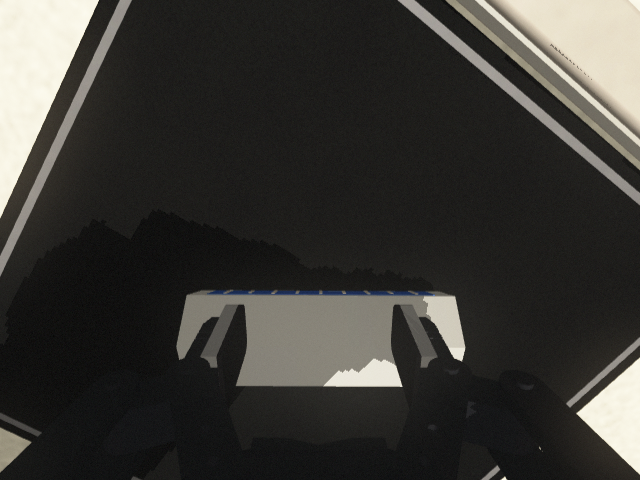

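The bar is tipping. The blue strip with its white scale lines is now visible along row 292. I'll continue the arc.

>>> servo_tool(steps=[{"x": -2.5,"y": -1.5,"z": 0.5,"yaw": 0},{"x": -5,"y": -3.5,"z": 1.5,"yaw": 0},{"x": -7.5,"y": -5,"z": 2,"yaw": 0},{"x": -10,"y": -7,"z": 2.5,"yaw": 0},{"x": -12.5,"y": -8.5,"z": 2.5,"yaw": 0},{"x": -14,"y": -9.5,"z": 3.5,"yaw": 0},{"x": -15,"y": -10.5,"z": 5,"yaw": 0},{"x": -15,"y": -10.5,"z": 5,"yaw": 0},{"x": -15,"y": -10.5,"z": 5,"yaw": 0}])

```text
time: 10.52
ee_pos: [0.5543, -0.0436, 0.0691]
tcp_rot: [179.9, -0.0, 35.0]
wrist_force: [-0.0, 0.4, -0.2]
opening: 0.0601
```

```bash
python3 -c "
from h import *
save('wrist','w5')"
```

```text
(no output)
```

View pics/w5.png

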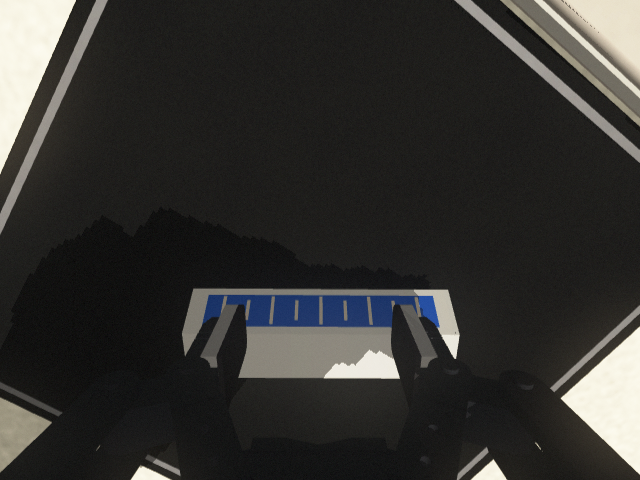

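>>> servo_tool(steps=[{"x": 0,"y": 0,"z": 30,"yaw": 0},{"x": 7,"y": 5,"z": 75,"yaw": 0},{"x": 7,"y": 5,"z": 93,"yaw": 0},{"x": 7,"y": 5,"z": 93,"yaw": 0},{"x": 7,"y": 5,"z": 93,"yaw": 0},{"x": 7,"y": 5,"z": 93,"yaw": 0}])

```text
time: 11.32
ee_pos: [0.5607, -0.0386, 0.1605]
tcp_rot: [180.0, 0.1, 34.9]
wrist_force: [0.5, -0.1, 0.4]
opening: 0.06
```

```bash
python3 barw.py w6 539 -54
```

```text
[ 0.5606629  -0.03858477  0.16051383] 34.949977054000655
((539.1952514648438, -54.08219909667969), (30.16642189025879, 120.22528076171875), 35.00667953491211)
topflat ((538.9852294921875, -54.229331970214844), (26.86894416809082, 120.22530364990234), 35.007286071777344) mean [ 0.53902164 -0.05408582  0.04552462] z 0.0454388899979979
```

View pics/w6.png

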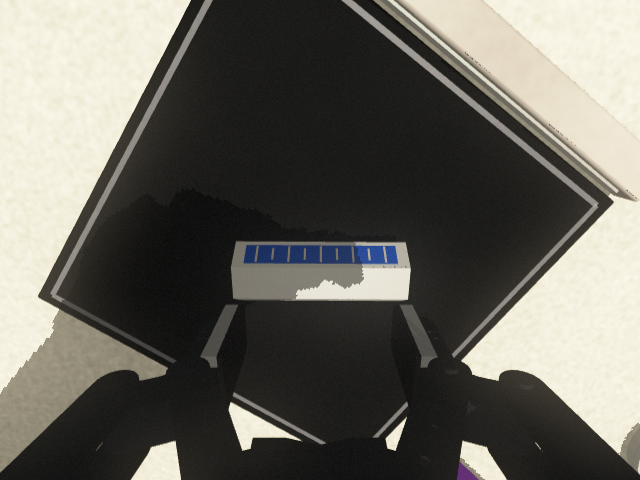

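The first roll landed as expected, with the bar's centre at (539,-54.2) and blue on the upper flat at +n. Now I'll repeat it.

>>> servo_tool(steps=[{"x": 8,"y": 6,"z": -20,"yaw": 0},{"x": 8,"y": 6,"z": -50,"yaw": 0},{"x": 8,"y": 6,"z": -80,"yaw": 0},{"x": 8,"y": 6,"z": -98,"yaw": 0},{"x": 8,"y": 6,"z": -102,"yaw": 0},{"x": 8,"y": 6,"z": -102,"yaw": 0},{"x": 8,"y": 6,"z": -102,"yaw": 0},{"x": 8,"y": 6,"z": -102,"yaw": 0}])

```text
time: 12.38
ee_pos: [0.5693, -0.0326, 0.0597]
tcp_rot: [179.9, -0.0, 34.9]
wrist_force: [0.3, -0.4, -0.1]
opening: 0.06
```

```bash
python3 plan.py 539 -54.2 35 17.5 1.5
```

```text
ee [569.27538552 -32.62969959  59.69679743] [ 1.79896431e+02 -2.06106386e-02  3.49494270e+01] F [ 0.29426863 -0.44261543 -0.08844104] s -37.17235998256578 axial -0.304107942654546
0 [-10.3  -7.6] -1.4
4 [-12.4  -9. ] 0.3
8 [-14.5 -10.5] 1.9
12 [-16.7 -12.1] 3.3
16 [-19.  -13.7] 4.4
20 [-21.4 -15.3] 5.4
24 [-23.8 -17. ] 6.2
28 [-26.2 -18.7] 6.8
32 [-28.7 -20.4] 7.1
36 [-31.1 -22.2] 7.3
40 [-33.6 -23.9] 7.2
```

>>> servo_tool(steps=[{"x": -5,"y": -4,"z": -1.5,"yaw": 0},{"x": -8.5,"y": -6,"z": -1.5,"yaw": 0},{"x": -10.5,"y": -7.5,"z": -1.5,"yaw": 0},{"x": -12.5,"y": -9,"z": 0.5,"yaw": 0},{"x": -14.5,"y": -10.5,"z": 2,"yaw": 0},{"x": -16.5,"y": -12,"z": 3.5,"yaw": 0},{"x": -19,"y": -13.5,"z": 4.5,"yaw": 0},{"x": -19,"y": -13.5,"z": 4.5,"yaw": 0}])

```text
time: 13.38
ee_pos: [0.5504, -0.0463, 0.0645]
tcp_rot: [179.9, -0.0, 34.9]
wrist_force: [1.5, 0.6, 1.8]
opening: 0.0599
```

>>> servo_tool(steps=[{"x": -2.5,"y": -1.5,"z": 0.5,"yaw": 0},{"x": -5,"y": -3.5,"z": 1.5,"yaw": 0},{"x": -7.5,"y": -5,"z": 2,"yaw": 0},{"x": -10,"y": -7,"z": 2.5,"yaw": 0},{"x": -12.5,"y": -8.5,"z": 2.5,"yaw": 0},{"x": -14,"y": -9.5,"z": 3.5,"yaw": 0},{"x": -15,"y": -10.5,"z": 5,"yaw": 0},{"x": -15,"y": -10.5,"z": 5,"yaw": 0},{"x": -15,"y": -10.5,"z": 5,"yaw": 0}])

```text
time: 14.5
ee_pos: [0.5353, -0.0568, 0.0693]
tcp_rot: [179.9, -0.0, 34.9]
wrist_force: [-0.3, 0.0, -0.1]
opening: 0.0602
```

>>> servo_tool(steps=[{"x": 0,"y": 0,"z": 30,"yaw": 0},{"x": 7,"y": 5,"z": 75,"yaw": 0},{"x": 7,"y": 5,"z": 93,"yaw": 0},{"x": 7,"y": 5,"z": 93,"yaw": 0},{"x": 7,"y": 5,"z": 93,"yaw": 0}])

```text
time: 15.12
ee_pos: [0.5416, -0.0518, 0.1606]
tcp_rot: [180.0, 0.1, 34.9]
wrist_force: [-1.1, 0.6, 0.2]
opening: 0.0597
```

```bash
python3 barw.py w7 520 -67.4
```

```text
[ 0.54159476 -0.05175787  0.16061099] 34.936258585916164
((519.7311401367188, -67.1701889038086), (29.593679428100586, 120.76828002929688), 34.5758056640625)
topflat ((519.84375, -67.32195281982422), (25.714550018310547, 120.39382934570312), 34.699684143066406) mean [ 0.51995923 -0.0668961   0.04572209] z 0.04564331329156886
```

View pics/w7.png

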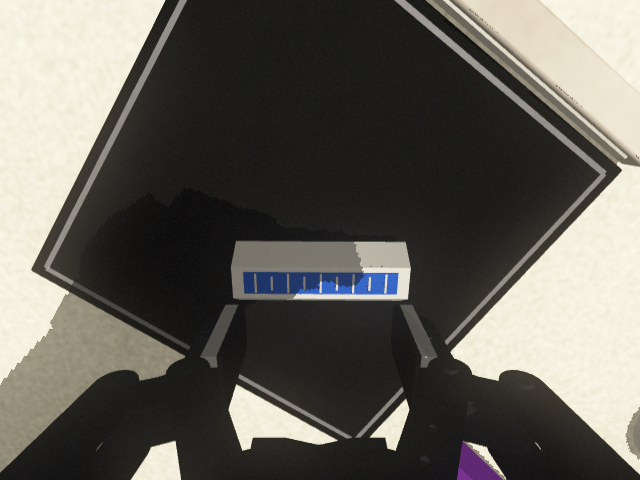

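The blue face with its scale is flat on top (243-398, 272-294) and the bar is still. Next I'll push the knob in with the fingers closed.

>>> servo_tool(steps=[{"x": -11,"y": 50,"z": 10,"yaw": 0},{"x": -22,"y": 105,"z": 20,"yaw": 0},{"x": -35,"y": 160,"z": 20,"yaw": 0},{"x": -48,"y": 215,"z": 20,"yaw": 0},{"x": -60,"y": 270,"z": 20,"yaw": 0},{"x": -70,"y": 315,"z": 10,"yaw": 0},{"x": -73.5,"y": 329,"z": 0,"yaw": 0},{"x": -73.5,"y": 329,"z": -10,"yaw": 0},{"x": -73.5,"y": 329,"z": -15,"yaw": 0},{"x": -73.5,"y": 329,"z": -15,"yaw": 0},{"x": -73.5,"y": 329,"z": -15,"yaw": 0},{"x": -73.5,"y": 329,"z": -15,"yaw": 0}], grip=0, grip_force=30)

```text
time: 16.68
ee_pos: [0.4684, 0.2769, 0.146]
tcp_rot: [180.0, 0.0, 34.9]
wrist_force: [0.8, -0.1, -0.4]
opening: 0.0002
```

Tips are at about 124 mm, and the knob's top is at 106 mm.

>>> servo_tool(steps=[{"x": 0,"y": 0,"z": -10,"yaw": 0},{"x": 0,"y": 0,"z": -16,"yaw": 0},{"x": 0,"y": 0,"z": -20,"yaw": 0},{"x": 0,"y": 0,"z": -23,"yaw": 0},{"x": 0,"y": 0,"z": -26,"yaw": 0},{"x": 0,"y": 0,"z": -29,"yaw": 0},{"x": 0,"y": 0,"z": -31,"yaw": 0},{"x": 0,"y": 0,"z": -31,"yaw": 0}])

```text
time: 17.68
ee_pos: [0.4685, 0.2771, 0.1147]
tcp_rot: [180.0, 0.0, 34.9]
wrist_force: [0.5, -0.9, 0.3]
opening: 0.0001
```

>>> servo_tool(steps=[{"x": 0,"y": 0,"z": -1,"yaw": 0},{"x": 0,"y": 0,"z": -2,"yaw": 0},{"x": 0,"y": 0,"z": -3,"yaw": 0},{"x": 0,"y": 0,"z": -3,"yaw": 0}])

```text
time: 18.18
ee_pos: [0.4687, 0.2772, 0.1139]
tcp_rot: [180.0, -0.1, 34.9]
wrist_force: [-6.3, -3.7, 16.9]
opening: 0.0002
```

At the stop: 17 N, with the tips at 92 mm. Now I'll retreat and check.

>>> servo_tool(steps=[{"x": 0,"y": 0,"z": 10,"yaw": 0},{"x": 0,"y": 0,"z": 30,"yaw": 0},{"x": 0,"y": 0,"z": 50,"yaw": 0},{"x": 0,"y": 0,"z": 50,"yaw": 0},{"x": 0,"y": 0,"z": 50,"yaw": 0},{"x": 0,"y": 0,"z": 50,"yaw": 0}], grip=70)

```text
time: 18.92
ee_pos: [0.4684, 0.2771, 0.1628]
tcp_rot: [180.0, -0.0, 34.9]
wrist_force: [0.6, 1.0, 0.2]
opening: 0.0698
```

```bash
python3 - <<'E'
from h import *
p,d,o=save('wrist','w8');W=wristW(p,d,o)
m=(d>0)&(np.hypot(W[...,0]-.468,W[...,1]-.2775)<.008)
print(o['ee_pos'],m.sum(),np.median(W[m],0))
p,d,o=save('top','t8');c=p[140:310,140:500];cv2.imwrite('pics/t8c.png',cv2.resize(c,(720,340))[:,:,::-1])
E
```

```text
[0.46841994 0.27706578 0.16280749] 632 [0.46807443 0.27764173 0.09213902]
```

View pics/t8.png

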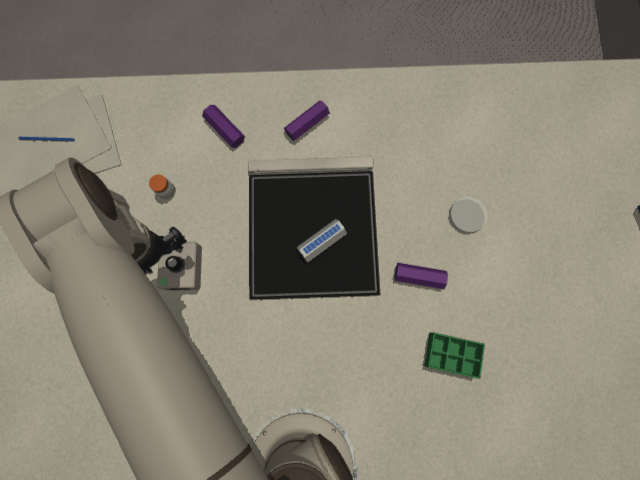

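The knob's top is back at 92.1 mm, the bar lies blue face up at (322,241), and the dish, jar and tip box are where they were. I'm handing it in.

```bash
python3 -c "
from h import *
print(job_done())"
```

```text
the job is handed in; nothing more can be done
None
```

The job is done and handed in at about 19 s, with the bar lying blue face up on the mat and the knob pushed back in.

- **Light on:** I pulled the knob out to its stop. Its top rose from 92.2 to 106.2 mm, which is the full 14.0 mm, with 22 N felt at the stop.
- **Bar:** I rolled it two flats with the fingers in an arc, without gripping or lifting it. The wrist camera then showed the blue face on top, level and still.
- **Light off:** I pushed the knob back in until it met the stop at 17 N. Its top then measured 92.1 mm, the same as at the start.

In the last top picture the dish, jar and tip box were where they started, and the arm was clear of everything.

**Unconfirmed:** the pictures showed no visible change in the light itself. Beyond a uniform 4% brightening of the whole picture, the light bar looked the same with the knob out. On and off are therefore judged only from the knob's travel and the force at its stops.

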